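# Open the jeweller's screw press and draw out the die

## Task

Unscrew the red handwheel of the small blue press (counter-clockwise from above; the wheel climbs as it turns, so let the hand rise with it) until the lug on the ram comes up snug against the brass stop nut: press it firmly home for a moment, but do not force it, and leave the ram up. Then draw the steel die out along its guide rails by its brass post until it meets the end lip, leave it lying there and let go. Do not drag the die against the punch, and leave the cup, tray and mandrel where they stand.

Things in the scene. Friction and masses are not known exactly. Their poses are not given: they have to be found in the camera images.
- press: Blue C-frame screw press bolted to the bench, about 150 x 300 mm foot, 183 mm high without the wheel. Origin: on the bench directly below the screw axis. Its z is up; its own -y is the direction in which the die is drawn out; the column stands at +y, the stop nut at +x. Bed surface at z 30 mm; two steel guide rails 63 mm apart along y, 9 mm high. An end lip 5 mm high has its inner face at y -165 mm. The head covers y -40 to +102 mm, x +-38 mm, up to z 183 mm.
- wheel_centre (a point): Centre of the red handwheel, on the upright screw axis in the plane of the rim (radius 55 mm, tube 12 mm); three spokes; hub top 10 mm above this point. It rises 30 mm per full counter-clockwise turn (from above), the ram with it; 0.4 to 1.1 turns to the stop. Turning takes about 5 N along the circle at the handle; it stays where left.
- handle_mid (a point): Middle of the grasp zone of the black upright handle on the wheel's rim, 55 mm from the screw axis, 24 mm above wheel_centre. The handle is 19 mm thick and 40 mm tall (from 22 mm below to 18 mm above this point), and revolves freely about its own vertical axis, so a hand holding it need not turn. It goes round and rises with the wheel.
- lug_top (a point): The ram's dark steel side lug; rises with the ram, does not turn. This point: middle of its top face, below the brass stop nut. The nut's lower face is 105 to 117 mm above the bench, set anew each time, not measured: feel for it, as the resistance climbs. Snug: 40 N or more between lug and nut (8 N along the circle at the handle); forced: above 160 N (18 N at the handle). Aim for about 12 N.
- ram: The non-turning ram below the head: steel punch 22 mm across and lug, moving up and down. Origin moves with it on the screw axis. The punch's lower end lies 41 mm above the origin and starts 6 to 14 mm deep in the die's 26 mm bore.
- wheel: The handwheel with its handle. Origin on the screw axis at the underside of the hub, 8 mm below wheel_centre; its x axis points to the handle.
- die: Loose steel die slide, 0.5 to 0.7 kg: block 60 (x) x 70 (y) x 25 mm high with a 26 mm upright bore, a 24 mm wide tongue to its -y side and an upright brass post at the tongue's end. Origin: underside centre of the block, at the bore. Its axes run as the press's. It starts on the screw axis on the bed at z 30 mm and can travel 130 mm along the press's -y to the end lip.
- post_mid (a point): Middle of the grasp zone of the die's brass post: 16 mm thick round, from 27 mm below to 18 mm above this point (the lowest 2 mm in the tongue, whose top is 25 mm below it), 138 mm from the die's origin along its -y.
- cup: White cup, 72 mm across, 95 mm high, bystander. Origin at the underside's centre.
- tray: Grey two-part tray, 100 x 160 x 35 mm, bystander. Origin at the underside's centre.
- mandrel: Small steel ring mandrel on a round foot 56 mm across, 110 mm high, bystander. Origin at the underside's centre.
Mind the look-alikes: they are no part of the job. Leave any orange look-alike of the die alone.

How it is judged:
By the outcome, as a careful person would: the job done as asked, in the order asked, and still so for the second after the job is handed in, with the robot touching nothing.
It also fails if it takes over 72 s, if anything falls off the work surface, if the arm or the gripper's body presses on something with over 40 N, if the wrist force passes 120 N, or if a joint passes its speed limit or range.

## Robot

A 7-joint arm with a two-finger parallel gripper is mounted at the origin on the work surface. World frame = base frame: x ahead of the robot, y to its left, z up, the work surface at z = 0. Lengths are in m, angles in rad, forces in N, time in s.
With the tool pointing down it reaches from about 0.4 to 0.85 m from the base axis. Payload 10.4 kg.
Tool frame: the origin (TCP) lies on the centre line of the jaws, within the pads' length; the fingertips stand arm.finger_overhang ahead of it and the grasp point (between the pads) lies 8 mm behind it (arm.finger_overhang is the distance from the TCP to the fingertips, in m); z points along the fingers, x is the direction in which the jaws open and shut, and the axes are right-handed (so a half turn about z gives the same grasp; the last joint's range is limited). The gripper opens to 87 mm and grips with 3 to 60 N. Pads are 19 mm wide; open, the fingers measure 117 mm over their backs; the gripper's body (75 mm by 190 mm) begins 51 mm behind the grasp point.
Start: joints at [-1.275, 0.332, -0.065, 1.46, 0.022, 1.35, -0.088], TCP at [0.196, 0.594, 0.234] pointing down, gripper open.
Joint ranges: [-2.6, 2.6], [-0.5, 2.12], [-1.47, 1.34], [0.16, 2.42], [-1.27, 4.41], [0.06, 2.06], [-2.6, 2.6]. Speed limits (rad/s): [2.22, 2.22, 2.79, 2.79, 3.14, 3.14, 3.14].

## Interface

Orientations are given as a rotation vector (axis times angle).
In Python, from bench import arm gives the robot as it stands.
- The arm moves only by the tool arm_command, never from a script. Its argument "plan" is a list of rows, each a list of 7 numbers: the shift along the tool's x, y, z in cm, then the turn, a rotation vector about the tool's x, y, z in rad, then the finger opening in cm, from 0 to 8.7. In form: [[tx, ty, tz, ax, ay, az, hand], ...]. A call has 1 to 8 rows; each row shifts and turns the commanded pose from where the row before left it, along the tool's axes as they then stand; what a row does not reach is not made up. A row lasts 1/12 s, in which the tool goes at most 41.7 mm and 7.16 degrees, less where a joint would pass 70% of its speed; a pose out of reach is approached as far as the arm can. A call with a gripper value outside its range is refused whole. The fingers move at their own pace and stop on an object; "squeeze" is the grip in N (left out, the last holds). Time passes only in rows, so rows that do not move let the fingers close. It gives the time, the measured TCP pose, the force and the opening at its end, in the units of the state.
- arm.read_state(): the state, without advancing time (a new reading comes with each control period).
- arm.get_image(name): name is "scene" or "top"; returns a dict with "pixels" (480x640x3 uint8, red, green, blue), "fx", "fy", "cx", "cy" (pixels), "R" (3x3) and "t" (3): a world point X has camera coordinates R X + t. Camera axes: x right, y down, z forward; pixel columns grow to the right and rows downward; lengths in m; the calibration is good to about 2 mm. A picture is of the moment at which its call begins. There is no depth.
- arm.hand_in(): hands the job in, once; it reports no verdict.
Trained networks look in a picture, given as the dict that the camera call returned (one of the last four; its "shot" number tells which), for a name from the list of things; names that differ only in an ending like _2 or _b are one class to them, and where a whole thing is asked for, a point or a joint stands for the part that bears it (a point fixed in the world has none). Each returns a list of dicts, best first, with "conf" (0 to 1); they miss things now and then, are a little off and sometimes report something else, mostly with a low value. They report only what shows in the picture. A call takes as long as a camera call. They do not tell look-alikes from the thing itself.
- arm.boxes_of(picture, query): "rect" ([left, top, right, bottom] in pixels, round what is visible of it).
- arm.silhouettes(picture, query): "region" (480x640 bool, what is visible of it) and "rect" ([left, top, right, bottom] in pixels, round what is visible of it).
- arm.tip_of(picture, query): "pixel" ([column, row] in pixels: a listed point, or the origin of a listed thing).
The state is a dict: "time_s": time; "joint_pos": joint angles; "joint_vel": joint speeds; "joint_torque": joint torques, N m; "tcp_pos": TCP position; "tool_rot": TCP orientation; "contact_force": force on the tool from outside, world axes, zero at the start; "moment": the same for the moment, N m; "opening": finger opening in m.
Only numpy, scipy, OpenCV 4.12 (cv2) and the standard library are available. Lean on these libraries where they do the work, as an engineer would, in place of code of your own. Each camera call takes 0.05 s, during which the arm holds its last target. There are 200 camera calls.

## Working session

There is one attempt and no reset: what is moved stays moved. The work goes in short steps, Python scripts to look and compute and a tool call to move; the robot and the scene stay as the last step left them, time stands still between calls to the robot, and variables do not carry over. Pictures are saved under pics/ and viewed, about 8 in all and at most 12, crops included, and the job is handed in when it is done.

Besides the shell and the picture viewer there is one more tool, called after "Emit:" in YAML: its name, and indented under it one key for each argument. arm_command: Moves the arm, as the interface text tells. Its arguments: {"type":"object","properties":{"plan":{"type":"array","items":{"type":"array","items":{"type":"number"}}},"squeeze":{"type":"number"}},"required":["plan"]}

```bash
mkdir -p pics; ls; cat > h.py <<'E'
from bench import arm
import numpy as np, cv2
def shot(n,save=None):
    p=arm.get_image(n)
    if save: cv2.imwrite('pics/'+save,p['pixels'][:,:,::-1])
    return p
def proj(p,X):
    c=np.array(p['R'])@np.array(X)+np.array(p['t']); return np.array([p['fx']*c[0]/c[2]+p['cx'],p['fy']*c[1]/c[2]+p['cy']])
def ray(p,px):
    R=np.array(p['R']);o=-R.T@np.array(p['t']);d=R.T@np.array([(px[0]-p['cx'])/p['fx'],(px[1]-p['cy'])/p['fy'],1]);return o,d/np.linalg.norm(d)
def atz(p,px,z):
    o,d=ray(p,px);return o+d*(z-o[2])/d[2]
def tri(rs):
    A=sum(np.eye(3)-np.outer(d,d) for o,d in rs);b=sum((np.eye(3)-np.outer(d,d))@o for o,d in rs);X=np.linalg.solve(A,b)
    return X,[np.linalg.norm((np.eye(3)-np.outer(d,d))@(X-o)) for o,d in rs]
E
python3 - <<'E'
from h import *
np.set_printoptions(precision=4,suppress=True)
s=arm.read_state();print(s,arm.finger_overhang)
P={n:shot(n,n+'1.png') for n in('scene','top')}
for n,p in P.items(): print(n,-np.array(p['R']).T@p['t'],p['fx'])
for q in['press','wheel_centre','handle_mid','lug_top','ram','wheel','die','post_mid','cup','tray','mandrel']:
    for n,p in P.items():
        print(q,n,[(np.round(d['pixel'],1).tolist(),round(d['conf'],2)) for d in arm.tip_of(p,q)[:3]])
E
```

```text
pics
{'time_s': 0.0, 'joint_pos': array([-1.2746,  0.3328, -0.0647,  1.461 ,  0.0216,  1.3499, -0.0885]), 'joint_vel': array([ 0.0015, -0.0011, -0.0003,  0.0006,  0.0007,  0.001 ,  0.0002]), 'joint_torque': array([ -0.0003, -62.3262,   0.0243, -38.9905,  -0.0615,   0.0396,
         0.0001]), 'tcp_pos': array([0.1958, 0.5932, 0.2328]), 'tool_rot': array([ 2.5451,  1.8403, -0.0017]), 'contact_force': array([-0.8218,  0.3204,  0.6436]), 'moment': array([-0.0068, -0.0278,  0.0378]), 'opening': 0.08714241793442051} 0.011
scene [ 1.0279 -0.1646  0.7634] 483.46606572862623
top [0.4033 0.1204 1.1322] 528.925168984701
press scene [([291.4, 258.1], 0.71)]
press top [([325.8, 281.0], 0.85)]
wheel_centre scene [([287.1, 188.3], 0.66)]
wheel_centre top [([331.4, 275.9], 0.79)]
handle_mid scene [([307.8, 189.3], 0.72)]
handle_mid top [([325.1, 245.0], 0.69)]
lug_top scene [([303.3, 251.0], 0.71), ([293.7, 258.2], 0.55)]
lug_top top []
ram scene [([292.8, 258.3], 0.74), ([221.2, 263.9], 0.26)]
ram top []
wheel scene [([291.2, 191.6], 0.69), ([294.3, 260.0], 0.4), ([222.3, 263.5], 0.21)]
wheel top [([330.0, 274.5], 0.74)]
die scene [([294.6, 253.8], 0.97), ([373.9, 443.4], 0.92), ([304.2, 181.0], 0.89)]
die top [([269.5, 375.9], 0.73), ([256.6, 162.0], 0.72), ([350.4, 127.0], 0.68)]
post_mid scene [([392.3, 214.0], 0.97), ([471.0, 398.4], 0.95), ([300.3, 126.0], 0.9)]
post_mid top [([397.0, 285.8], 0.97), ([233.4, 440.4], 0.95), ([219.3, 268.6], 0.84)]
cup scene [([356.8, 308.6], 0.88)]
cup top [([308.0, 212.5], 0.75), ([325.2, 285.0], 0.61)]
tray scene [([251.8, 360.9], 0.79)]
tray top [([403.9, 219.0], 0.91)]
mandrel scene [([356.7, 214.0], 0.8)]
mandrel top [([332.1, 273.0], 0.68), ([244.3, 303.3], 0.61)]
```

View pics/scene1.png

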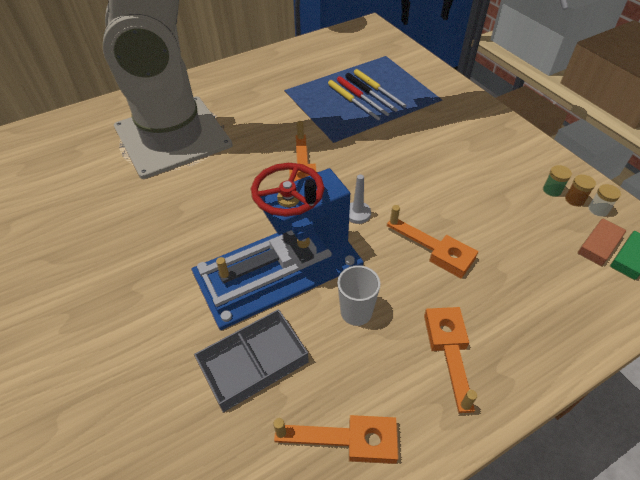

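View pics/top1.png

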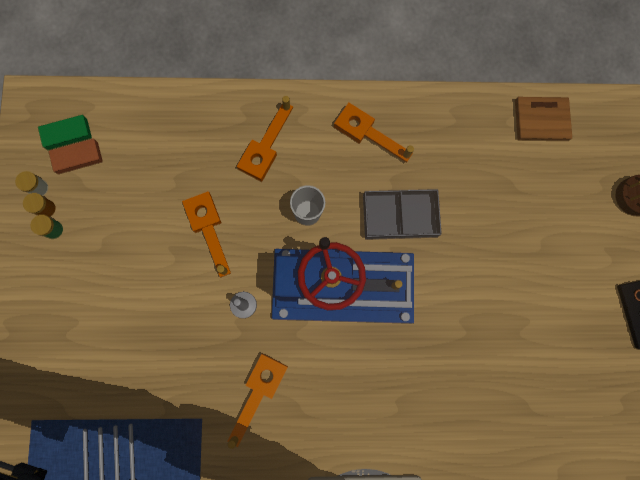

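The scene picture shows the press in the middle, its wheel at (287,190) and black handle at (311,188), with the brass post at (222,267). The top view puts the handle at (325,243) and the post at (398,284). The orange look-alikes are elsewhere. Next I triangulate.

```bash
python3 - <<'E'
from h import *
np.set_printoptions(precision=4,suppress=True)
P={n:shot(n) for n in('scene','top')}
def pk(n,q,near):
    c=[d['pixel'] for d in arm.tip_of(P[n],q)]; c=[x for x in c if np.hypot(*(np.array(x)-near))<25]
    return np.array(c[0]) if c else None
for q,a,b in[('press',(291,258),(326,281)),('wheel_centre',(287,188),(331,276)),('handle_mid',(310,189),(325,245)),('post_mid',(222,268),(397,286)),('cup',(357,308),(308,212)),('mandrel',(357,214),(244,303)),('tray',(252,361),(404,219))]:
    x,y=pk('scene',q,a),pk('top',q,b)
    print(q,x,y, tri([ray(P['scene'],x),ray(P['top'],y)]) if x is not None and y is not None else '')
    if q in('press','cup','mandrel','tray'): print([atz(P[n],v,0) for n,v in(('scene',x),('top',y)) if v is not None])
# rim circle fit from red mask
for n in P:
    h=cv2.cvtColor(P[n]['pixels'],cv2.COLOR_RGB2HSV);m=(((h[...,0]<6)|(h[...,0]>174))&(h[...,1]>170)&(h[...,2]>60)).astype(np.uint8)
    b=(slice(150,225),slice(240,330)) if n=='scene' else (slice(235,315),slice(290,375))
    k=np.zeros_like(m);k[b]=m[b];pts=cv2.findNonZero(k);hu=cv2.convexHull(pts);print(n,k.sum(),cv2.fitEllipse(hu),cv2.minAreaRect(hu))
# bolt heads/plate in top: blue hull
h=cv2.cvtColor(P['top']['pixels'],cv2.COLOR_RGB2HSV);m=((h[...,0]>105)&(h[...,0]<125)&(h[...,1]>150)).astype(np.uint8);m[:,:260]=0;m[:,430:]=0;m[:235]=0;m[335:]=0
r=cv2.minAreaRect(cv2.findNonZero(m));print(r,[atz(P['top'],c,0.02) for c in cv2.boxPoints(r)])
E
```

```text
press [295.2 259.3] [328.7 284.3] (array([0.5019, 0.0734, 0.0079]), [np.float64(0.003112364004621911), np.float64(0.0031123640046219945)])
[array([0.4978, 0.0788, 0.    ]), array([0.5013, 0.0703, 0.    ])]
wheel_centre [285.3 186.4] [331.5 276.6] (array([0.497 , 0.0734, 0.2024]), [np.float64(0.0008651417482606232), np.float64(0.0008651417482606519)])
handle_mid [309.5 190.7] [319.3 242. ] (array([0.5527, 0.0926, 0.2303]), [np.float64(0.004194392589741699), np.float64(0.004194392589741692)])
post_mid [221.8 265.6] [396.3 282.4] (array([ 0.498 , -0.0631,  0.078 ]), [np.float64(0.0011306007492760013), np.float64(0.0011306007492760549)])
cup [355.8 305.9] [307.  212.4] (array([0.656 , 0.1176, 0.0132]), [np.float64(0.00046567350315024656), np.float64(0.00046567350315023653)])
[array([0.6497, 0.123 , 0.    ]), array([0.6588, 0.1172, 0.    ])]
mandrel [356.8 215.2] [243.  305.2] (array([ 0.457 ,  0.2522, -0.0064]), [np.float64(0.0006308052678626709), np.float64(0.0006308052678626805)])
[array([0.4616, 0.2481, 0.    ]), array([0.457, 0.252, 0.   ])]
tray [254.  361.8] [400.6 216.2] (array([ 0.6524, -0.0874, -0.0017]), [np.float64(0.001859114752003824), np.float64(0.0018591147520038462)])
[array([ 0.654 , -0.0859,  0.    ]), array([ 0.6513, -0.0888,  0.    ])]
scene 1429 ((287.12396240234375, 188.9294891357422), (52.61720275878906, 72.21534729003906), 85.7161636352539) ((287.0, 189.0), (52.0, 72.0), 90.0)
top 1410 ((331.35797119140625, 275.752685546875), (66.71099853515625, 67.63416290283203), 86.60584259033203) ((331.22540283203125, 275.97955322265625), (65.9100112915039, 66.9059066772461), 84.80557250976562)
((331.55389404296875, 284.64251708984375), (116.58301544189453, 69.36500549316406), 1.080924153327942) [array([0.4292, 0.1879, 0.02  ]), array([0.5747, 0.1871, 0.02  ]), array([ 0.5706, -0.0613,  0.02  ]), array([ 0.4241, -0.055 ,  0.02  ])]
```

```bash
python3 - <<'E'
from h import *
np.set_printoptions(precision=4,suppress=True)
from scipy.optimize import least_squares
P={n:shot(n) for n in('scene','top')}
W,res=tri([ray(P['scene'],(287.1,188.9)),ray(P['top'],(331.3,275.85))]);print('wheel',W,res)
C={}
for n,b in(('scene',(295,170,325,215)),('top',(310,230,345,258))):
    g=P[n]['pixels'].max(2);m=np.zeros_like(g);x0,y0,x1,y1=b;m[y0:y1,x0:x1]=(g[y0:y1,x0:x1]<45)
    k,l,st,c=cv2.connectedComponentsWithStats(m);i=1+np.argmax(st[1:,4]);print(n,st[i],c[i]);C[n]=c[i]
    d=arm.tip_of(P[n],'handle_mid');print([x['pixel'] for x in d])
for a in np.radians([60,65,70,75,80,85,90,95,100]):
    pass
f=lambda a:W+[.055*np.cos(a),.055*np.sin(a),.024]
for deg in range(-10,31,5): print(deg,proj(P['scene'],f(np.radians(deg))),proj(P['top'],f(np.radians(deg))))
for n,b in(('scene',(290,160,340,220)),('top',(300,225,350,265))):
    x0,y0,x1,y1=b;cv2.imwrite(f'pics/c_{n}.png',cv2.resize(P[n]['pixels'][y0:y1,x0:x1,::-1],None,fx=8,fy=8,interpolation=cv2.INTER_CUBIC))
a=cv2.imread('pics/c_scene.png');b=cv2.imread('pics/c_top.png');H=max(a.shape[0],b.shape[0]);cv2.imwrite('pics/c.png',np.hstack([cv2.copyMakeBorder(i,0,H-i.shape[0],0,0,0) for i in(a,b)]))
E
```

```text
wheel [0.4992 0.0744 0.1979] [np.float64(6.450075718289778e-06), np.float64(6.450075718304837e-06)]
scene [305 179  11  25 240] [310.0667 191.1458]
[[310.6, 193.2]]
top [319 238  11  11  96] [324.1562 243.    ]
[[324.2, 244.3]]
-10 [296.9857 201.0687] [337.2678 243.5282]
-5 [299.857  200.1811] [334.546  243.1663]
0 [302.6101 199.1232] [331.8042 243.0399]
5 [305.2223 197.9049] [329.0626 243.1499]
10 [307.6722 196.5375] [326.3415 243.4958]
15 [309.9405 195.0336] [323.6611 244.0751]
20 [312.0097 193.4069] [321.0411 244.8839]
25 [313.8642 191.6718] [318.5011 245.9164]
30 [315.491  189.8438] [316.0601 247.1653]
```

View pics/c.png

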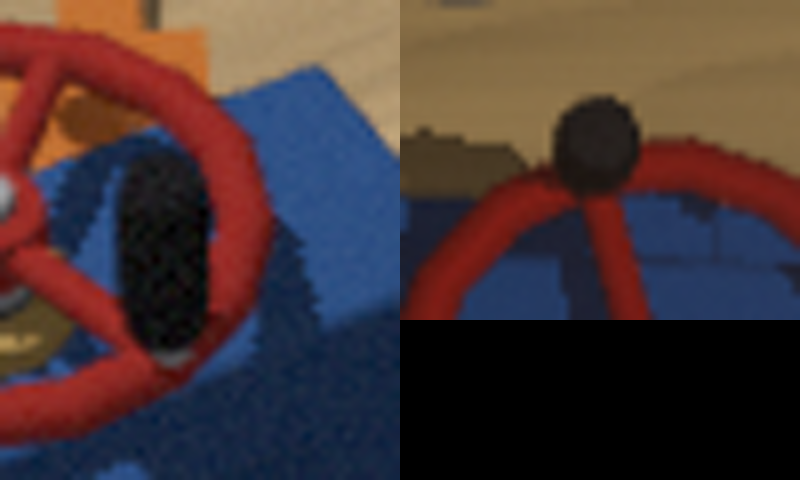

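Emit:
arm_command:
  plan:
    - [0,0,-1,0,0,0.12,5]
    - [0,0,-1,0,0,0.12,5]
    - [0,0,-1,0,0,0.12,5]
    - [0,0,-1,0,0,0.12,5]
    - [0,0,-1,0,0,0.12,5]
    - [0,0,-1,0,0,0.12,5]
    - [0,0,-1,0,0,0.12,5]
    - [0,0,-1,0,0,0.12,5]
  squeeze: 40

```text
time_s: 2.87
tcp_pos: [0.1958, 0.5935, 0.3141]
tool_rot: [-3.109, -0.448, 0.0]
contact_force: [-0.3, -0.6, -0.4]
opening: 0.0511
```

Emit:
arm_command:
  plan:
    - [0,0,0,0,0,0.1,5]
    - [0,0,0,0,0,0.1,5]
    - [0,0,0,0,0,0.093,5]
    - [0,0,0,0,0,0,5]

```text
time_s: 3.2
tcp_pos: [0.1958, 0.5936, 0.3136]
tool_rot: [-3.141, 0.008, -0.0]
contact_force: [0.0, -0.1, -0.0]
opening: 0.0502
```

Emit:
arm_command:
  plan:
    - [2,2.8,0,0,0,0,5]
    - [2,2.8,0,0,0,0,5]
    - [2,2.8,0,0,0,0,5]
    - [2,2.8,0,0,0,0,5]
    - [2,2.8,0,0,0,0,5]
    - [2,2.8,0,0,0,0,5]
    - [2,2.8,0,0,0,0,5]
    - [2,2.8,0,0,0,0,5]

```text
time_s: 3.87
tcp_pos: [0.3564, 0.3678, 0.3137]
tool_rot: [-3.141, -0.004, -0.0]
contact_force: [0.8, 0.7, -0.7]
opening: 0.0503
```

Emit:
arm_command:
  plan:
    - [2,2.8,0,0,0,0,5]
    - [2,2.8,0,0,0,0,5]
    - [2,2.8,0,0,0,0,5]
    - [2,2.8,0,0,0,0,5]
    - [2,2.8,0,0,0,0,5]
    - [2,2.8,0,0,0,0,5]
    - [2,2.8,0,0,0,0,5]
    - [2,2.8,0,0,0,0,5]

```text
time_s: 4.53
tcp_pos: [0.5161, 0.1437, 0.3138]
tool_rot: [-3.141, -0.004, -0.001]
contact_force: [0.2, 0.8, 0.2]
opening: 0.0498
```

Emit:
arm_command:
  plan:
    - [1.8,2.8,0,0,0,0,5]
    - [1.8,2.8,0,0,0,0,5]
    - [0,0,1,0,0,0,5]
    - [0,0,1,0,0,0,5]
    - [0,0,1,0,0,0,5]
    - [0,0,0,0,0,0,5]

```text
time_s: 5.03
tcp_pos: [0.5499, 0.0905, 0.2811]
tool_rot: [3.141, 0.004, -0.005]
contact_force: [-0.9, 0.8, -0.6]
opening: 0.05
```

```bash
python3 - <<'E'
from h import *
np.set_printoptions(precision=4,suppress=True)
s=arm.read_state();print(s['tcp_pos'],s['joint_pos'],s['contact_force'])
P={n:shot(n) for n in('scene','top')}
H=tri([ray(P['scene'],(310.5,192)),ray(P['top'],(324.4,243.4))]);print(H)
for n in P: print(n,'tcp',proj(P[n],s['tcp_pos']),'tip',proj(P[n],s['tcp_pos']-[0,0,.011]))
a=P['scene']['pixels'][110:260,220:400,::-1];b=P['top']['pixels'][190:340,250:430,::-1]
cv2.imwrite('pics/d.png',cv2.resize(np.hstack([a,b]),None,fx=2.2,fy=2.2,interpolation=cv2.INTER_CUBIC))
E
```

```text
[0.5499 0.0905 0.2811] [-0.7531  0.1691  0.5814  1.5952 -0.0939  1.4089 -0.1603] [-0.8812  0.8436 -0.5979]
(array([0.5528, 0.0884, 0.2289]), [np.float64(0.0009803633213172718), np.float64(0.000980363321317217)])
scene tcp [309.1523 165.3088] tip [309.3681 170.8551]
top tcp [323.746  239.6401] tip [323.5159 240.7686]
```

View pics/d.png

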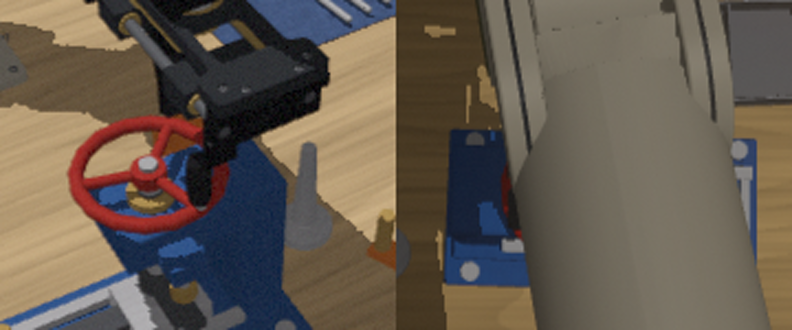

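Emit:
arm_command:
  plan:
    - [0.1,0.1,1,0,0,0,5]
    - [0,0,1,0,0,0,5]
    - [0,0,1,0,0,0,5]
    - [0,0,1,0,0,0,5]
    - [0,0,1,0,0,0,5]
    - [0,0,0.6,0,0,0,5]
    - [0,0,0,0,0,0,5]
    - [0,0,0,0,0,0,5]

```text
time_s: 5.8
tcp_pos: [0.5523, 0.0881, 0.2273]
tool_rot: [3.141, -0.002, -0.001]
contact_force: [-0.3, -0.8, 0.1]
opening: 0.05
```

Emit:
arm_command:
  plan:
    - [0,0,0,0,0,0,1.5]
    - [0,0,0,0,0,0,1.5]
    - [0,0,0,0,0,0,1.5]
    - [0,0,0,0,0,0,1.5]
    - [0,0,0,0,0,0,1.5]
    - [0,0,0,0,0,0,1.5]
  squeeze: 30

```text
time_s: 6.3
tcp_pos: [0.5531, 0.0882, 0.2279]
tool_rot: [-3.141, 0.001, -0.003]
contact_force: [10.0, -0.3, -2.4]
opening: 0.0194
```

```bash
cat > circ.py <<'E'
import sys,numpy as np
a,step,n=map(float,sys.argv[1:4])
t=np.radians(a+step*np.arange(n+1));x=5.5*np.cos(t);y=5.5*np.sin(t)
print([[round(v,2) for v in(dx,-dy,-step/120)] for dx,dy in zip(np.diff(x),np.diff(y))])
E
python3 circ.py 14.3 8 8
```

```text
[[np.float64(-0.24), np.float64(-0.73), -0.07], [np.float64(-0.34), np.float64(-0.69), -0.07], [np.float64(-0.43), np.float64(-0.63), -0.07], [np.float64(-0.52), np.float64(-0.57), -0.07], [np.float64(-0.59), np.float64(-0.49), -0.07], [np.float64(-0.65), np.float64(-0.4), -0.07], [np.float64(-0.7), np.float64(-0.31), -0.07], [np.float64(-0.74), np.float64(-0.21), -0.07]]
```

Emit:
arm_command:
  plan:
    - [-0.16,-0.73,-0.07,0,0,0,1.5]
    - [-0.34,-0.69,-0.07,0,0,0,1.5]
    - [-0.43,-0.63,-0.07,0,0,0,1.5]
    - [-0.52,-0.57,-0.06,0,0,0,1.5]
    - [-0.59,-0.49,-0.07,0,0,0,1.5]
    - [-0.65,-0.4,-0.07,0,0,0,1.5]
    - [0,0,0,0,0,0,1.5]
    - [0,0,0,0,0,0,1.5]

```text
time_s: 6.97
tcp_pos: [0.5253, 0.1236, 0.2318]
tool_rot: [-3.141, 0.001, 0.001]
contact_force: [-1.2, 1.1, 1.0]
opening: 0.0178
```

```bash
python3 - <<'E'
from h import *
s=arm.read_state();print(s['tcp_pos'],s['contact_force'],s['moment'])
for c in((.499,.0744),(.4998,.0746)):
  v=s['tcp_pos'][:2]-c;print(np.hypot(*v),np.degrees(np.arctan2(v[1],v[0])))
E
python3 circ.py 62.3 8 8|sed 's/np.float64//g'
```

```text
[0.52528808 0.12362815 0.23180459] [-1.24670217  1.1279442   0.98871581] [0.16968381 0.46475311 0.02776787]
0.0558074690293705 61.8975597581657
0.055257591478199954 62.531602658512796
[[(-0.7), (-0.31), -0.07], [(-0.74), (-0.21), -0.07], [(-0.76), (-0.1), -0.07], [(-0.77), (0.0), -0.07], [(-0.76), (0.11), -0.07], [(-0.74), (0.22), -0.07], [(-0.7), (0.32), -0.07], [(-0.65), (0.41), -0.07]]
```

```bash
python3 - <<'E'
from h import *
p=shot('scene');cv2.imwrite('pics/e.png',cv2.resize(p['pixels'][110:260,220:400,::-1],None,fx=4,fy=4,interpolation=cv2.INTER_CUBIC))
print(arm.tip_of(p,'handle_mid')[:2],arm.tip_of(p,'wheel_centre')[:1])
E
```

```text
[{'pixel': [322.4, 172.6], 'conf': 0.58}] [{'pixel': [286.5, 181.4], 'conf': 0.71}]
```

View pics/e.png

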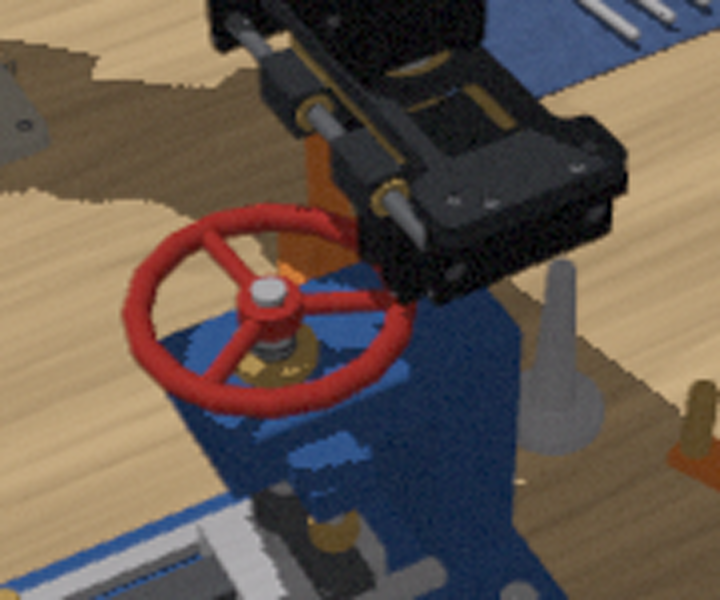

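```bash
python3 - <<'E'
from h import *
p=shot('scene')
W=np.array([.4995,.0745,.209])
print('hub',proj(p,W+[0,0,.01]),proj(p,W))
for off in(0,120,240):
  for a in(45,50,55,62,68): 
    t=np.radians(a+off);q=proj(p,W+[.05*np.cos(t),.05*np.sin(t),0]);print(off,a,np.round((q-[220,110])*4))
E
```

```text
hub [286.4307719  179.67754932] [286.83111577 184.13502306]
0 45 [385. 317.]
0 50 [387. 310.]
0 55 [389. 302.]
0 62 [389. 292.]
0 68 [388. 283.]
120 45 [241. 218.]
120 50 [231. 220.]
120 55 [222. 223.]
120 62 [209. 228.]
120 68 [198. 233.]
240 45 [176. 360.]
240 50 [183. 365.]
240 55 [191. 369.]
240 62 [204. 375.]
240 68 [216. 379.]
```

The spokes project to about 62°, so the wheel follows the hand and the grip holds. Carrying on.

Emit:
arm_command:
  plan:
    - [-0.7,-0.31,-0.07,0,0,0,1.5]
    - [-0.74,-0.21,-0.07,0,0,0,1.5]
    - [-0.76,-0.1,-0.06,0,0,0,1.5]
    - [-0.77,0,-0.07,0,0,0,1.5]
    - [-0.76,0.11,-0.07,0,0,0,1.5]
    - [-0.74,0.22,-0.06,0,0,0,1.5]
    - [0,0,0,0,0,0,1.5]

```text
time_s: 7.75
tcp_pos: [0.4805, 0.1258, 0.2358]
tool_rot: [-3.141, 0.002, -0.001]
contact_force: [-1.0, -2.1, 0.8]
opening: 0.0181
```

```bash
python3 - <<'E'
from h import *
s=arm.read_state();print(s['tcp_pos'],s['contact_force'],s['moment'])
Q=np.array([[.5531,.0882],[.5253,.1236],s['tcp_pos'][:2]]);A=np.c_[2*Q,np.ones(3)];x=np.linalg.solve(A,(Q**2).sum(1));print('circ',x[:2],np.sqrt(x[2]+x[:2]@x[:2]))
E
python3 circ.py 110.3 8 8|sed 's/np.float64//g'
```

```text
[0.48053728 0.12577295 0.23579966] [-0.99303386 -2.08595228  0.82984116] [-0.57543507  0.30528145  0.01359604]
circ [0.5005326  0.07553407] 0.054071782657878535
[[(-0.7), (0.32), -0.07], [(-0.65), (0.41), -0.07], [(-0.59), (0.5), -0.07], [(-0.51), (0.57), -0.07], [(-0.43), (0.64), -0.07], [(-0.33), (0.69), -0.07], [(-0.23), (0.73), -0.07], [(-0.13), (0.76), -0.07]]
```

Emit:
arm_command:
  plan:
    - [-0.7,0.32,-0.07,0,0,0,1.5]
    - [-0.65,0.41,-0.07,0,0,0,1.5]
    - [-0.59,0.5,-0.06,0,0,0,1.5]
    - [-0.51,0.57,-0.07,0,0,0,1.5]
    - [0,0,0,0,0,0,1.5]

```text
time_s: 8.17
tcp_pos: [0.4563, 0.1074, 0.2384]
tool_rot: [-3.141, 0.003, -0.001]
contact_force: [0.6, -3.7, 0.4]
opening: 0.0178
```

```bash
python3 - <<'E'
from h import *
np.set_printoptions(precision=4,suppress=True)
s=arm.read_state();print(s['tcp_pos'],s['contact_force'])
p=shot('scene')
x0,y0,x1,y1=275,215,345,275
cv2.imwrite('pics/f.png',cv2.resize(p['pixels'][y0:y1,x0:x1,::-1],None,fx=10,fy=10,interpolation=cv2.INTER_CUBIC))
for q in('lug_top','ram'): print(q,[(d['pixel'],d['conf']) for d in arm.tip_of(p,q)])
for x in(.52,.525,.53,.535,.54): print(x,[np.round((proj(p,[x,.0748,z])-[x0,y0])*10) for z in(.095,.105,.117)])
o,d=ray(p,(303.3,251.0));X=o+d*((.0748-o[1])/d[1]);print('lug0 on y-plane',X)
E
```

```text
[0.4563 0.1074 0.2384] [ 0.6349 -3.6847  0.4002]
lug_top [([303.2, 248.2], 0.88)]
ram [([291.9, 256.5], 0.86), ([357.2, 308.9], 0.44)]
0.52 [array([214., 217.]), array([211., 182.]), array([208., 138.])]
0.525 [array([228., 236.]), array([225., 200.]), array([222., 156.])]
0.53 [array([241., 254.]), array([238., 218.]), array([235., 175.])]
0.535 [array([254., 273.]), array([252., 237.]), array([249., 193.])]
0.54 [array([268., 291.]), array([266., 256.]), array([263., 212.])]
lug0 on y-plane [0.5443 0.0748 0.0799]
```

View pics/f.png

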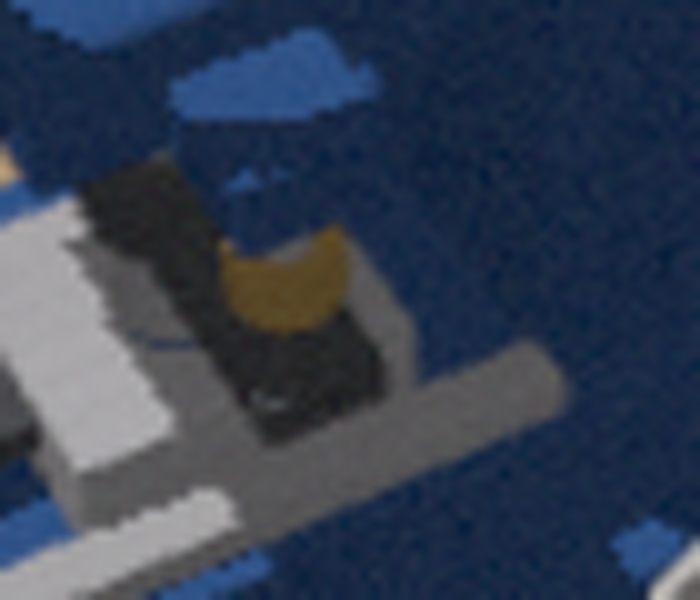

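```bash
python3 - <<'E'
from h import *
from scipy.optimize import least_squares
np.set_printoptions(precision=4,suppress=True)
p=shot('scene')
def f(v,rb=.0115):
    t=np.linspace(0,2*np.pi,73);q=np.array([proj(p,[v[0]+rb*np.cos(a),.0748+rb*np.sin(a),v[1]]) for a in t]);return (q-[275,215])*10
for rb in(.010,.011,.012):
  r=least_squares(lambda v:[f(v,rb)[:,1].max()-331,(f(v,rb)[:,0].max()+f(v,rb)[:,0].min())/2-285],[.545,.11]);q=f(r.x,rb);print(rb,r.x,q[:,0].min(),q[:,0].max())
for px in((303.2,248.2),(303.3,251.0)):
  for y in(.073,.0748,.077):
    o,d=ray(p,px);print(px,y,o+d*((y-o[1])/d[1]))
g=p['pixels'][215:275,275:345,::-1].astype(float);g=np.clip(g*2.5,0,255).astype(np.uint8)
b=cv2.resize(cv2.medianBlur(g,3),None,fx=10,fy=10,interpolation=cv2.INTER_CUBIC);cv2.imwrite('pics/g.png',b)
E
```

```text
0.01 [0.5469 0.1036] 228.16582857812193 341.8341714218775
0.011 [0.547 0.105] 222.399840927298 347.6001590727026
0.012 [0.5471 0.1064] 216.6186055010155 353.3813944989845
(303.2, 248.2) 0.073 [0.5482 0.073  0.0934]
(303.2, 248.2) 0.0748 [0.5446 0.0748 0.0883]
(303.2, 248.2) 0.077 [0.5401 0.077  0.0821]
(303.3, 251.0) 0.073 [0.5479 0.073  0.085 ]
(303.3, 251.0) 0.0748 [0.5443 0.0748 0.0799]
(303.3, 251.0) 0.077 [0.5398 0.077  0.0736]
```

View pics/g.png

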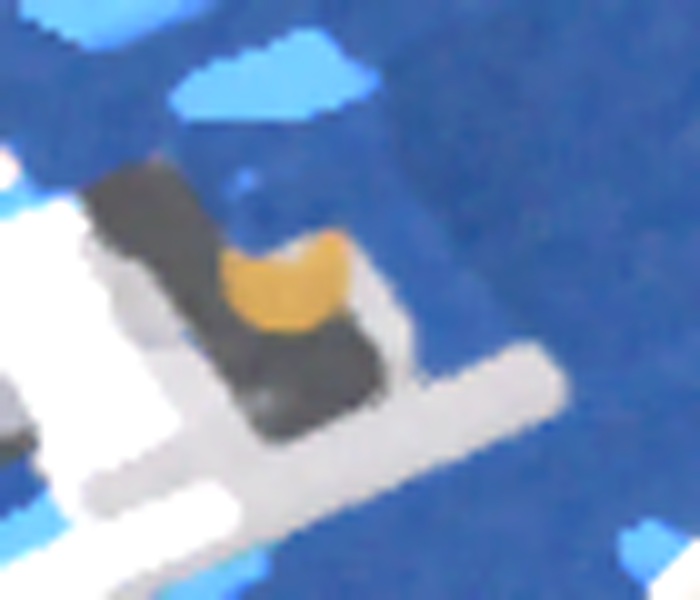

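```bash
python3 circ.py 142.3 8 15|sed 's/np.float64//g'
```

```text
[[(-0.43), (0.64), -0.07], [(-0.33), (0.69), -0.07], [(-0.23), (0.73), -0.07], [(-0.13), (0.76), -0.07], [(-0.02), (0.77), -0.07], [(0.08), (0.76), -0.07], [(0.19), (0.74), -0.07], [(0.29), (0.71), -0.07], [(0.39), (0.66), -0.07], [(0.48), (0.6), -0.07], [(0.55), (0.53), -0.07], [(0.62), (0.45), -0.07], [(0.68), (0.36), -0.07], [(0.72), (0.26), -0.07], [(0.75), (0.16), -0.07]]
```

Emit:
arm_command:
  plan:
    - [-0.43,0.64,-0.07,0,0,0,1.5]
    - [-0.33,0.69,-0.06,0,0,0,1.5]
    - [-0.23,0.73,-0.07,0,0,0,1.5]
    - [-0.13,0.76,-0.07,0,0,0,1.5]
    - [-0.02,0.77,-0.06,0,0,0,1.5]
    - [0.08,0.76,-0.07,0,0,0,1.5]
    - [0.19,0.74,-0.07,0,0,0,1.5]

```text
time_s: 8.95
tcp_pos: [0.4476, 0.0591, 0.2429]
tool_rot: [-3.139, -0.002, -0.001]
contact_force: [2.4, 6.9, -3.3]
opening: 0.0182
```

Emit:
arm_command:
  plan:
    - [0.29,0.71,-0.07,0,0,0,1.5]
    - [0.39,0.66,-0.06,0,0,0,1.5]
    - [0.48,0.6,-0.07,0,0,0,1.5]
    - [0.55,0.53,-0.07,0,0,0,1.5]
    - [0.62,0.45,-0.07,0,0,0,1.5]
    - [0.68,0.36,-0.06,0,0,0,1.5]

```text
time_s: 9.45
tcp_pos: [0.4767, 0.0249, 0.2467]
tool_rot: [-3.141, -0.0, 0.005]
contact_force: [-6.4, 1.0, 4.8]
opening: 0.0177
```

```bash
cat > st.py <<'E'
from h import *
np.set_printoptions(precision=4,suppress=True)
import sys
s=arm.read_state();c=np.array([.5,.075]);v=s['tcp_pos'][:2]-c;a=np.arctan2(v[1],v[0]);F=s['contact_force']
print(s['tcp_pos'],'ang',np.degrees(a)%360,'rad',np.hypot(*v),'Ft',F[:2]@[-np.sin(a),np.cos(a)],'Fr',F[:2]@[np.cos(a),np.sin(a)],'Fz',F[2],'J',s['joint_pos'])
E
python3 st.py; python3 - <<'E'
from h import *
p=shot('scene')
for q in('lug_top',): 
  for d in arm.tip_of(p,q):
    o,v=ray(p,d['pixel']);print(d['pixel'],d['conf'],o+v*((.0748-o[1])/v[1]), 'at x=.5455:',o+v*((.5455-o[0])/v[0]))
x0,y0,x1,y1=275,215,345,275
g=np.clip(p['pixels'][y0:y1,x0:x1,::-1]*2.2,0,255).astype(np.uint8)
cv2.imwrite('pics/i.png',cv2.resize(cv2.medianBlur(g,3),None,fx=10,fy=10,interpolation=cv2.INTER_CUBIC))
E
```

```text
[0.4767 0.0249 0.2467] ang 245.0246041307054 rad 0.05521567600256773 Ft -6.177985428771825 Fr 1.7961770210160313 Fz 4.778097858346208 J [-0.7753 -0.0335  0.6236  1.8422  0.0187  1.3297 -0.1564]
[303.5, 244.9] 0.56 [0.54658378 0.0748     0.09981302] at x=.5455: [0.5455     0.07533899 0.09831875]
```

View pics/i.png

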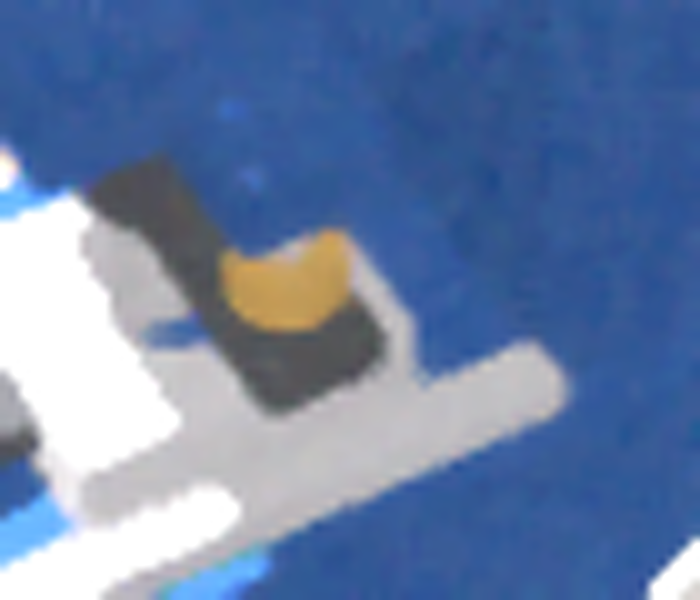

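```bash
python3 circ.py 246.3 4 6|sed 's/np.float64//g'; python3 circ.py 270.3 2 40|sed 's/np.float64//g'
```

```text
[[(0.36), (0.14), -0.03], [(0.37), (0.12), -0.03], [(0.37), (0.09), -0.03], [(0.38), (0.06), -0.03], [(0.38), (0.04), -0.03], [(0.38), (0.01), -0.03]]
[[(0.19), (-0.0), -0.02], [(0.19), (-0.01), -0.02], [(0.19), (-0.02), -0.02], [(0.19), (-0.02), -0.02], [(0.19), (-0.03), -0.02], [(0.19), (-0.04), -0.02], [(0.19), (-0.04), -0.02], [(0.19), (-0.05), -0.02], [(0.18), (-0.06), -0.02], [(0.18), (-0.06), -0.02], [(0.18), (-0.07), -0.02], [(0.18), (-0.08), -0.02], [(0.17), (-0.08), -0.02], [(0.17), (-0.09), -0.02], [(0.17), (-0.09), -0.02], [(0.16), (-0.1), -0.02], [(0.16), (-0.11), -0.02], [(0.16), (-0.11), -0.02], [(0.15), (-0.12), -0.02], [(0.15), (-0.12), -0.02], [(0.14), (-0.13), -0.02], [(0.14), (-0.13), -0.02], [(0.14), (-0.14), -0.02], [(0.13), (-0.14), -0.02], [(0.13), (-0.15), -0.02], [(0.12), (-0.15), -0.02], [(0.11), (-0.15), -0.02], [(0.11), (-0.16), -0.02], [(0.1), (-0.16), -0.02], [(0.1), (-0.17), -0.02], [(0.09), (-0.17), -0.02], [(0.09), (-0.17), -0.02], [(0.08), (-0.17), -0.02], [(0.07), (-0.18), -0.02], [(0.07), (-0.18), -0.02], [(0.06), (-0.18), -0.02], [(0.06), (-0.18), -0.02], [(0.05), (-0.19), -0.02], [(0.04), (-0.19), -0.02], [(0.04), (-0.19), -0.02]]
```

Emit:
arm_command:
  plan:
    - [0.36,0.14,-0.03,0,0,0,1.5]
    - [0.37,0.12,-0.03,0,0,0,1.5]
    - [0.37,0.09,-0.04,0,0,0,1.5]
    - [0.38,0.06,-0.03,0,0,0,1.5]
    - [0.38,0.04,-0.03,0,0,0,1.5]
    - [0.38,0.01,-0.03,0,0,0,1.5]

```text
time_s: 10.05
tcp_pos: [0.4993, 0.0195, 0.2488]
tool_rot: [3.141, -0.002, -0.003]
contact_force: [-6.3, -2.0, 6.0]
opening: 0.018
```

Emit:
arm_command:
  plan:
    - [0.19,0,-0.02,0,0,0,1.5]
    - [0.19,-0.01,-0.02,0,0,0,1.5]
    - [0.19,-0.02,-0.01,0,0,0,1.5]

```text
time_s: 10.3
tcp_pos: [0.505, 0.0197, 0.2493]
tool_rot: [3.141, -0.002, -0.003]
contact_force: [-5.7, -3.2, 6.6]
opening: 0.0181
```

```bash
python3 st.py
```

```text
[0.505  0.0197 0.2493] ang 275.1707876104982 rad 0.055522185709063004 Ft -5.976637899841929 Fr 2.719036658015956 Fz 6.5724345778017685 J [-0.7546  0.0448  0.6522  1.7761 -0.0277  1.3321 -0.0974]
```

Emit:
arm_command:
  plan:
    - [0.19,-0.02,-0.03,0,0,0,1.5]
    - [0.19,-0.03,-0.02,0,0,0,1.5]

```text
time_s: 10.47
tcp_pos: [0.5087, 0.0202, 0.2497]
tool_rot: [3.141, -0.002, -0.003]
contact_force: [-5.3, -2.2, 4.0]
opening: 0.0182
```

```bash
python3 st.py; python3 - <<'E'
from h import *
for i in range(2):
  p=shot('scene')
  for d in arm.tip_of(p,'lug_top')[:1]:
    o,v=ray(p,d['pixel']);print(d['pixel'],d['conf'],o+v*((.0748-o[1])/v[1]))
E
```

```text
[0.5087 0.0202 0.2497] ang 279.0600317871897 rad 0.055534400638192385 Ft -5.564311774689916 Fr 1.3053654449603458 Fz 3.977689621944286 J [-0.7523  0.0555  0.6543  1.7666 -0.0344  1.3332 -0.0917]
[303.0, 245.2] 0.71 [0.54452526 0.0748     0.09678052]
[301.9, 246.2] 0.62 [0.53984663 0.0748     0.08895355]
```

Emit:
arm_command:
  plan:
    - [0.19,-0.04,-0.02,0,0,0,1.5]
    - [0.19,-0.04,-0.02,0,0,0,1.5]

```text
time_s: 10.83
tcp_pos: [0.5126, 0.0209, 0.25]
tool_rot: [3.141, -0.002, -0.003]
contact_force: [-5.4, -4.1, 3.5]
opening: 0.0182
```

Emit:
arm_command:
  plan:
    - [0.19,-0.05,-0.02,0,0,0,1.5]
    - [0.18,-0.06,-0.02,0,0,0,1.5]

```text
time_s: 11.0
tcp_pos: [0.5164, 0.0219, 0.2504]
tool_rot: [3.141, -0.002, -0.003]
contact_force: [-5.4, -3.9, 2.9]
opening: 0.0181
```

```bash
python3 st.py
```

```text
[0.5164 0.0219 0.2504] ang 287.163353678369 rad 0.05558445702518204 Ft -6.36216503874916 Fr 2.144534069641322 Fz 2.9265833748739936 J [-0.7481  0.0769  0.6575  1.7477 -0.0478  1.335  -0.0821]
```

Emit:
arm_command:
  plan:
    - [0.18,-0.06,-0.02,0,0,0,1.5]
    - [0.18,-0.07,-0.01,0,0,0,1.5]

```text
time_s: 11.17
tcp_pos: [0.52, 0.0231, 0.2507]
tool_rot: [3.141, -0.002, -0.003]
contact_force: [-4.8, -3.9, 3.5]
opening: 0.0182
```

Emit:
arm_command:
  plan:
    - [0.18,-0.08,-0.02,0,0,0,1.5]
    - [0.17,-0.08,-0.02,0,0,0,1.5]

```text
time_s: 11.33
tcp_pos: [0.5236, 0.0246, 0.2511]
tool_rot: [3.141, -0.002, -0.002]
contact_force: [-4.4, -4.1, 2.5]
opening: 0.0179
```

Emit:
arm_command:
  plan:
    - [0.13,-0.07,-0.01,0,0,0,1.5]
    - [0.13,-0.07,-0.02,0,0,0,1.5]

```text
time_s: 11.5
tcp_pos: [0.5262, 0.0259, 0.2513]
tool_rot: [3.141, -0.002, -0.002]
contact_force: [-3.4, -4.0, 1.4]
opening: 0.0175
```

Emit:
arm_command:
  plan:
    - [0.12,-0.07,-0.02,0,0,0,1.5]
    - [0.12,-0.08,-0.01,0,0,0,1.5]

```text
time_s: 11.67
tcp_pos: [0.5286, 0.0273, 0.2516]
tool_rot: [3.14, -0.003, -0.002]
contact_force: [-4.2, -5.8, 1.3]
opening: 0.0178
```

```bash
python3 st.py; python3 circ.py 302.3 1.5 40|sed 's/np.float64//g'
```

```text
[0.5286 0.0273 0.2516] ang 300.9702886854629 rad 0.0556444650609281 Ft -6.570511146284328 Fr 2.8091774710614748 Fz 1.348009241215298 J [-0.7433  0.1114  0.6593  1.7162 -0.0689  1.3393 -0.0728]
[[(0.12), (-0.08), -0.01], [(0.12), (-0.08), -0.01], [(0.12), (-0.08), -0.01], [(0.11), (-0.09), -0.01], [(0.11), (-0.09), -0.01], [(0.11), (-0.09), -0.01], [(0.11), (-0.1), -0.01], [(0.1), (-0.1), -0.01], [(0.1), (-0.1), -0.01], [(0.1), (-0.1), -0.01], [(0.1), (-0.11), -0.01], [(0.09), (-0.11), -0.01], [(0.09), (-0.11), -0.01], [(0.09), (-0.11), -0.01], [(0.08), (-0.12), -0.01], [(0.08), (-0.12), -0.01], [(0.08), (-0.12), -0.01], [(0.08), (-0.12), -0.01], [(0.07), (-0.12), -0.01], [(0.07), (-0.13), -0.01], [(0.07), (-0.13), -0.01], [(0.06), (-0.13), -0.01], [(0.06), (-0.13), -0.01], [(0.05), (-0.13), -0.01], [(0.05), (-0.13), -0.01], [(0.05), (-0.14), -0.01], [(0.04), (-0.14), -0.01], [(0.04), (-0.14), -0.01], [(0.04), (-0.14), -0.01], [(0.03), (-0.14), -0.01], [(0.03), (-0.14), -0.01], [(0.03), (-0.14), -0.01], [(0.02), (-0.14), -0.01], [(0.02), (-0.14), -0.01], [(0.01), (-0.14), -0.01], [(0.01), (-0.14), -0.01], [(0.01), (-0.14), -0.01], [(0.0), (-0.14), -0.01], [(-0.0), (-0.14), -0.01], [(-0.0), (-0.14), -0.01]]
```

Emit:
arm_command:
  plan:
    - [0.12,-0.08,-0.01,0,0,0,1.5]
    - [0.12,-0.08,-0.02,0,0,0,1.5]

```text
time_s: 11.83
tcp_pos: [0.531, 0.0288, 0.2518]
tool_rot: [3.14, -0.003, -0.002]
contact_force: [-2.4, -5.0, 1.6]
opening: 0.0183
```

Emit:
arm_command:
  plan:
    - [0.12,-0.08,-0.01,0,0,0,1.5]
    - [0.11,-0.09,-0.01,0,0,0,1.5]

```text
time_s: 12.0
tcp_pos: [0.5334, 0.0305, 0.2521]
tool_rot: [3.14, -0.003, -0.002]
contact_force: [-3.5, -5.4, 1.3]
opening: 0.0178
```

Emit:
arm_command:
  plan:
    - [0.11,-0.09,-0.01,0,0,0,1.5]
    - [0.11,-0.09,-0.02,0,0,0,1.5]

```text
time_s: 12.17
tcp_pos: [0.5354, 0.032, 0.2523]
tool_rot: [3.14, -0.003, -0.003]
contact_force: [-4.5, -6.7, 0.6]
opening: 0.0179
```

Emit:
arm_command:
  plan:
    - [0,0,0,0,0,0,1.5]

```text
time_s: 12.25
tcp_pos: [0.5355, 0.0321, 0.2523]
tool_rot: [3.14, -0.003, -0.003]
contact_force: [-3.9, -4.7, 1.0]
opening: 0.0179
```

```bash
python3 st.py
```

```text
[0.5355 0.0321 0.2523] ang 309.60436040653974 rad 0.05566052959251055 Ft -6.041020854131796 Fr 1.1535739085649976 Fz 0.9944933284165278 J [-0.742   0.1312  0.6586  1.6975 -0.0807  1.3426 -0.0711]
```

Emit:
arm_command:
  plan:
    - [0.11,-0.1,-0.01,0,0,0,1.5]

```text
time_s: 12.33
tcp_pos: [0.5362, 0.0328, 0.2523]
tool_rot: [3.14, -0.004, -0.004]
contact_force: [-5.5, -7.1, 1.5]
opening: 0.0181
```

```bash
python3 st.py
```

```text
[0.5362 0.0328 0.2523] ang 310.6312699085405 rad 0.0556557969958138 Ft -8.744206064784214 Fr 1.7882377702063128 Fz 1.5106041002943242 J [-0.7419  0.134   0.6586  1.695  -0.0823  1.3436 -0.0713]
```

Emit:
arm_command:
  plan:
    - [0.05,-0.05,0,0,0,0,1.5]
    - [0,0,0,0,0,0,1.5]

```text
time_s: 12.5
tcp_pos: [0.5368, 0.0333, 0.2523]
tool_rot: [3.14, -0.004, -0.003]
contact_force: [-4.7, -6.5, 2.2]
opening: 0.0181
```

```bash
python3 st.py
```

```text
[0.5368 0.0333 0.2523] ang 311.4337323118914 rad 0.05567805399267122 Ft -7.816833512895838 Fr 1.7195923615822837 Fz 2.180253744313861 J [-0.7419  0.1357  0.6583  1.6934 -0.0831  1.3438 -0.0713]
```

Emit:
arm_command:
  plan:
    - [0.06,-0.05,-0.01,0,0,0,1.5]
    - [0,0,0,0,0,0,1.5]

```text
time_s: 12.67
tcp_pos: [0.5373, 0.0336, 0.2524]
tool_rot: [3.139, -0.004, -0.004]
contact_force: [-5.1, -7.1, 2.1]
opening: 0.0179
```

```bash
python3 st.py
```

```text
[0.5373 0.0336 0.2524] ang 312.0180667679974 rad 0.05568022346910744 Ft -8.524489781687834 Fr 1.8989830867488606 Fz 2.057837718788115 J [-0.7418  0.1373  0.6583  1.692  -0.0841  1.3444 -0.0714]
```

Emit:
arm_command:
  plan:
    - [0.06,-0.06,0,0,0,0,1.5]
    - [0.05,-0.05,-0.01,0,0,0,1.5]
    - [0,0,0,0,0,0,1.5]

```text
time_s: 12.92
tcp_pos: [0.5383, 0.0345, 0.2524]
tool_rot: [3.139, -0.004, -0.005]
contact_force: [-6.7, -6.7, 2.1]
opening: 0.0183
```

```bash
python3 st.py
```

```text
[0.5383 0.0345 0.2524] ang 313.3648267498795 rad 0.05570697867409746 Ft -9.441112507425432 Fr 0.24593041976781546 Fz 2.1220279551251533 J [-0.7417  0.1404  0.6581  1.689  -0.0858  1.3451 -0.0717]
```

Emit:
arm_command:
  plan:
    - [0.07,-0.07,-0.01,0,0,0,1.5]
    - [0.07,-0.08,-0.01,0,0,0,1.5]
    - [0,0,0,0,0,0,1.5]

```text
time_s: 13.17
tcp_pos: [0.5395, 0.0357, 0.2525]
tool_rot: [3.139, -0.005, -0.005]
contact_force: [-7.2, -7.4, 1.8]
opening: 0.0176
```

```bash
python3 st.py
```

```text
[0.5395 0.0357 0.2525] ang 315.2006562018356 rad 0.05571153236733386 Ft -10.34320247761974 Fr 0.11746780632993947 Fz 1.7690300359963125 J [-0.7418  0.1445  0.6577  1.6851 -0.0879  1.3462 -0.0722]
```

Emit:
arm_command:
  plan:
    - [0.07,-0.07,0,0,0,0,1.5]
    - [0.07,-0.07,-0.01,0,0,0,1.5]
    - [0,0,0,0,0,0,1.5]

```text
time_s: 13.42
tcp_pos: [0.5407, 0.0369, 0.2526]
tool_rot: [3.139, -0.005, -0.006]
contact_force: [-8.2, -9.2, 2.1]
opening: 0.0181
```

```bash
python3 st.py
```

```text
[0.5407 0.0369 0.2526] ang 316.94731819553255 rad 0.05573938706615566 Ft -12.30567730958307 Fr 0.26513777455381615 Fz 2.0577487435041615 J [-0.7418  0.1484  0.6573  1.6814 -0.0902  1.3473 -0.0726]
```

Emit:
arm_command:
  plan:
    - [0,0,0,0,0,0,1.5]
    - [0,0,0,0,0,0,1.5]
    - [0,0,0,0,0,0,1.5]
    - [0,0,0,0,0,0,1.5]
    - [0,0,0,0,0,0,1.5]
    - [0,0,0,0,0,0,1.5]

```text
time_s: 13.92
tcp_pos: [0.5407, 0.0369, 0.2526]
tool_rot: [3.139, -0.005, -0.006]
contact_force: [-8.0, -9.0, 2.5]
opening: 0.0178
```

Emit:
arm_command:
  plan:
    - [0,0,0,0,0,0,4]
    - [0,0,0,0,0,0,4]
    - [0,0,0,0,0,0,4]
    - [0,0,0,0,0,0,4]
    - [0,0,0,0,0,0,4]

```text
time_s: 14.33
tcp_pos: [0.5425, 0.0396, 0.2535]
tool_rot: [-3.141, 0.001, -0.001]
contact_force: [-0.4, -0.2, -0.2]
opening: 0.0379
```

Emit:
arm_command:
  plan:
    - [0,0,-2,0,0,0,4]
    - [0,0,-2.5,0,0,0,4]
    - [0,0,-2.5,0,0,0,5]
    - [-1.1,2.5,0,0,0,0,5]
    - [-1.1,2.6,0,0,0,0,5]
    - [-1.1,2.6,0,0,0,0,5]
    - [-1.1,2.6,0,0,0,0,5]
    - [0,0,0,0,0,0,5]

```text
time_s: 15.0
tcp_pos: [0.4966, -0.0695, 0.3243]
tool_rot: [-3.141, 0.013, -0.003]
contact_force: [-0.3, -1.4, 0.6]
opening: 0.0495
```

```bash
python3 st.py; python3 - <<'E'
from h import *
P={n:shot(n) for n in('scene','top')}
for n,p in P.items():
  for q in('post_mid','handle_mid','lug_top'):
    print(n,q,[(d['pixel'],round(d['conf'],2)) for d in arm.tip_of(p,q)])
p=P['scene'];print([proj(p,[.499,-.063,z]) for z in(.05,.078,.096)])
cv2.imwrite('pics/j.png',cv2.resize(p['pixels'][130:330,170:400,::-1],None,fx=3,fy=3,interpolation=cv2.INTER_CUBIC))
E
```

```text
[ 0.4966 -0.0695  0.3243] ang 268.65306455946927 rad 0.1445819857051408 Ft -0.3152686462594203 Fr 1.4350608360638715 Fz 0.6276569388020721 J [-0.6746 -0.0112  0.7278  1.6639  0.0071  1.4844  0.0445]
scene post_mid [([280.4, 430.0], 0.87), ([218.7, 268.3], 0.81), ([392.3, 215.6], 0.77), ([300.7, 125.9], 0.76), ([469.7, 394.4], 0.6)]
scene handle_mid [([269.7, 187.6], 0.81)]
scene lug_top [([301.4, 242.1], 0.73), ([294.7, 250.0], 0.69)]
top post_mid [([395.3, 283.7], 0.9), ([409.4, 155.0], 0.87), ([233.1, 441.7], 0.76), ([222.7, 268.8], 0.68), ([285.8, 102.6], 0.63)]
top handle_mid [([355.6, 250.9], 0.56), ([335.4, 276.3], 0.32)]
top lug_top []
[array([225.30839094, 275.10860249]), array([222.71186782, 265.913742  ]), array([220.97184551, 259.75193961])]
```

View pics/j.png

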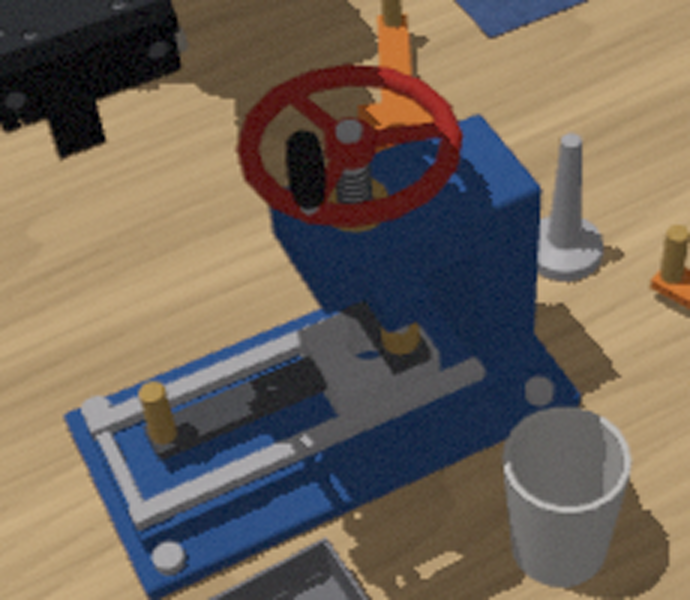

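Emit:
arm_command:
  plan:
    - [0,0,2.5,0,0,0,5]
    - [0,0,2.5,0,0,0,5]
    - [0,0,2.5,0,0,0,5]
    - [0,0,2.5,0,0,0,5]
    - [0,0,2.5,0,0,0,5]
    - [0,0,2.5,0,0,0,5]
    - [0,0,2,0,0,0,5]
    - [0,0,0,0,0,0,5]

```text
time_s: 16.07
tcp_pos: [0.4959, -0.0632, 0.1499]
tool_rot: [3.14, -0.0, -0.009]
contact_force: [-0.5, 0.5, -0.9]
opening: 0.05
```

Emit:
arm_command:
  plan:
    - [0,0,0,0,0,0,5]
    - [0,0,0,0,0,0,5]

```text
time_s: 16.23
tcp_pos: [0.4988, -0.0637, 0.1546]
tool_rot: [3.141, -0.001, 0.002]
contact_force: [-0.2, -0.1, 0.3]
opening: 0.05
```

Over the post; 8 cm more down, slowly, then grip.

Emit:
arm_command:
  plan:
    - [0,0,1.5,0,0,0,5]
    - [0,0,1.5,0,0,0,5]
    - [0,0,1.5,0,0,0,5]
    - [0,0,1.2,0,0,0,5]
    - [0,0,1.2,0,0,0,5]
    - [0,0,1.1,0,0,0,5]
    - [0,0,0,0,0,0,5]
    - [0,0,0,0,0,0,5]

```text
time_s: 16.9
tcp_pos: [0.498, -0.0639, 0.0733]
tool_rot: [3.141, -0.002, -0.001]
contact_force: [0.4, -0.2, 1.0]
opening: 0.0498
```

Emit:
arm_command:
  plan:
    - [0,0,0,0,0,0,1]
    - [0,0,0,0,0,0,1]
    - [0,0,0,0,0,0,1]
    - [0,0,0,0,0,0,1]
    - [0,0,0,0,0,0,1]
    - [0,0,0,0,0,0,1]
  squeeze: 25

```text
time_s: 17.4
tcp_pos: [0.4981, -0.0637, 0.0736]
tool_rot: [-3.141, 0.002, -0.0]
contact_force: [-1.0, -1.0, 0.6]
opening: 0.0181
```

```bash
python3 st.py
```

```text
[ 0.4981 -0.0637  0.0736] ang 269.20006200388275 rad 0.1387549749417382 Ft -1.0077531192673819 Fr 1.0125553207066427 Fz 0.5848207487471258 J [-0.5943  0.2623  0.7107  1.991  -0.2082  0.96    0.2188]
```

Emit:
arm_command:
  plan:
    - [0,0,0,0,0,0,1]
    - [0,0,0,0,0,0,1]
    - [0,0,0,0,0,0,1]

```text
time_s: 17.65
tcp_pos: [0.498, -0.0638, 0.0734]
tool_rot: [-3.142, 0.002, 0.0]
contact_force: [-0.5, -1.4, 0.1]
opening: 0.0152
```

Emit:
arm_command:
  plan:
    - [0,0.15,0,0,0,0,1]
    - [0,0.3,0,0,0,0,1]
    - [0,0.5,0,0,0,0,1]
    - [0,0.5,0,0,0,0,1]

```text
time_s: 17.98
tcp_pos: [0.4979, -0.0783, 0.0733]
tool_rot: [-3.141, 0.001, 0.0]
contact_force: [-0.2, 4.0, -0.7]
opening: 0.015
```

```bash
python3 st.py; python3 - <<'E'
from h import *
p=shot('scene');print([(d['pixel'],round(d['conf'],2)) for d in arm.tip_of(p,'die')],[(d['pixel'],round(d['conf'],2)) for d in arm.tip_of(p,'post_mid')])
print(proj(p,[.499,.075,.03]),proj(p,[.499,.06,.03]))
cv2.imwrite('pics/k.png',cv2.resize(p['pixels'][130:330,170:400,::-1],None,fx=3,fy=3,interpolation=cv2.INTER_CUBIC))
E
```

```text
[ 0.4979 -0.0783  0.0733] ang 269.22853772649825 rad 0.15329513887679713 Ft -0.2523424756517981 Fr -3.972120011132151 Fz -0.6702986181514708 J [-0.5685  0.2691  0.7166  1.9863 -0.2152  0.9616  0.254 ]
[([452.7, 262.4], 0.97), ([304.5, 182.4], 0.97), ([442.8, 329.4], 0.79), ([371.9, 440.6], 0.7), ([289.9, 255.1], 0.63)] [([394.6, 215.1], 0.94), ([279.3, 427.8], 0.69), ([471.8, 397.4], 0.65), ([290.4, 250.5], 0.65), ([302.8, 125.6], 0.61), ([289.6, 180.8], 0.47)]
[292.97806171 251.12986719] [286.11115342 254.28467053]
```

View pics/k.png

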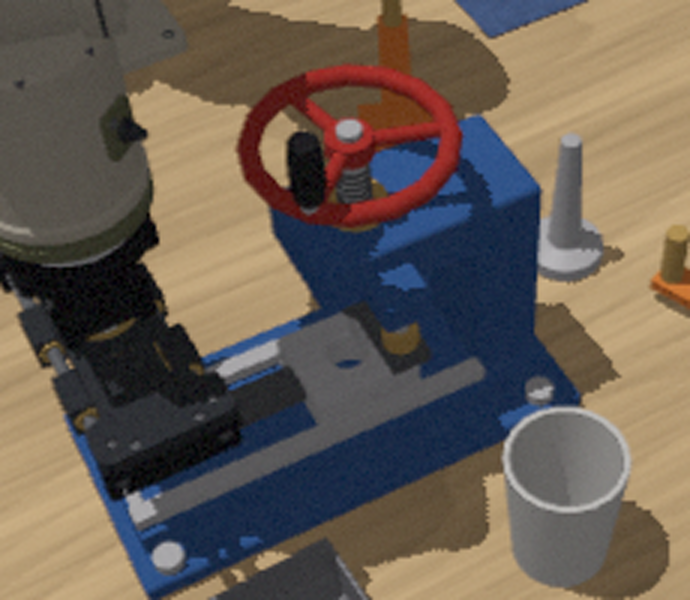

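Emit:
arm_command:
  plan:
    - [0,1,0,0,0,0,1]
    - [0,1.2,0,0,0,0,1]
    - [0,1.2,0,0,0,0,1]
    - [0,1.2,0,0,0,0,1]
    - [0,1.2,0,0,0,0,1]
    - [0,1.2,0,0,0,0,1]
    - [0,1.2,0,0,0,0,1]
    - [0,1,0,0,0,0,1]

```text
time_s: 18.8
tcp_pos: [0.4975, -0.1707, 0.0732]
tool_rot: [-3.141, 0.001, 0.001]
contact_force: [0.0, 3.8, -0.1]
opening: 0.0149
```

Emit:
arm_command:
  plan:
    - [0,0.5,0,0,0,0,1]
    - [0,0.3,0,0,0,0,1]
    - [0,0.2,0,0,0,0,1]
    - [0,0.2,0,0,0,0,1]

```text
time_s: 19.13
tcp_pos: [0.4979, -0.1817, 0.0732]
tool_rot: [-3.141, 0.0, 0.001]
contact_force: [-1.2, 4.6, -1.4]
opening: 0.0154
```

Emit:
arm_command:
  plan:
    - [0,0.2,0,0,0,0,1]
    - [0,0.2,0,0,0,0,1]
    - [0,0.2,0,0,0,0,1]
    - [0,0.2,0,0,0,0,1]

```text
time_s: 19.47
tcp_pos: [0.4979, -0.1902, 0.0734]
tool_rot: [-3.141, 0.001, 0.0]
contact_force: [-2.4, 4.7, -1.1]
opening: 0.0155
```

Emit:
arm_command:
  plan:
    - [0,0.1,0,0,0,0,1]
    - [0,0.1,0,0,0,0,1]

```text
time_s: 19.63
tcp_pos: [0.4978, -0.1923, 0.0734]
tool_rot: [-3.141, 0.002, 0.0]
contact_force: [-1.9, 4.9, -1.9]
opening: 0.015
```

Emit:
arm_command:
  plan:
    - [0,0.1,0,0,0,0,1]
    - [0,0.1,0,0,0,0,1]

```text
time_s: 19.8
tcp_pos: [0.4976, -0.1935, 0.0731]
tool_rot: [-3.14, 0.001, 0.001]
contact_force: [-1.4, 8.7, -2.7]
opening: 0.0151
```

Emit:
arm_command:
  plan:
    - [0,0.1,0,0,0,0,1]
    - [0,0,0,0,0,0,1]

```text
time_s: 19.97
tcp_pos: [0.4974, -0.1937, 0.0728]
tool_rot: [-3.139, 0.0, 0.003]
contact_force: [-1.8, 8.9, -3.0]
opening: 0.0148
```

Emit:
arm_command:
  plan:
    - [0,-0.1,0,0,0,0,1]
    - [0,0,0,0,0,0,5]
    - [0,0,0,0,0,0,5]
    - [0,0,0,0,0,0,5]
    - [0,0,0,0,0,0,5]
    - [0,0,0,0,0,0,5]
    - [0,0,0,0,0,0,5]

```text
time_s: 20.55
tcp_pos: [0.498, -0.1946, 0.0736]
tool_rot: [3.141, -0.002, 0.001]
contact_force: [0.6, 0.9, 0.1]
opening: 0.0456
```

Emit:
arm_command:
  plan:
    - [0,0,-1.5,0,0,0,5]
    - [0,0,-2,0,0,0,5]
    - [0,0,-2,0,0,0,5]
    - [0,0,-2,0,0,0,5]
    - [0,1.5,-2,0,0,0,5]
    - [0,2,-2,0,0,0,5]
    - [0,2,-2,0,0,0,5]
    - [0,0,0,0,0,0,5]

```text
time_s: 21.22
tcp_pos: [0.4983, -0.2542, 0.2124]
tool_rot: [3.138, -0.009, 0.008]
contact_force: [-0.8, -0.9, -0.4]
opening: 0.0504
```

```bash
python3 st.py; python3 - <<'E'
from h import *
p=shot('scene');q=shot('top')
a=cv2.resize(p['pixels'][130:330,150:400,::-1],None,fx=3,fy=3,interpolation=cv2.INTER_CUBIC);cv2.imwrite('pics/l.png',a)
for n,im in(('s',p),('t',q)): print(n,[(d['pixel'],round(d['conf'],2)) for d in arm.tip_of(im,'lug_top')],[(d['pixel'],round(d['conf'],2)) for d in arm.tip_of(im,'wheel_centre')],[(d['pixel'],round(d['conf'],2)) for d in arm.tip_of(im,'handle_mid')])
print('pred post',proj(p,[.4985,-.1935,.078]),'die',proj(p,[.4985,-.0555,.03]))
E
```

```text
[ 0.4983 -0.2542  0.2124] ang 269.70315459038886 rad 0.32923793655506495 Ft -0.792030668217163 Fr 0.9233325154407189 Fz -0.3849099540297718 J [-0.3208  0.2426  0.8325  1.7101 -0.1871  1.2651  0.5471]
s [([299.9, 245.3], 0.71), ([356.3, 308.5], 0.35)] [([285.5, 176.9], 0.72)] [([270.9, 184.0], 0.83)]
t [] [([331.6, 275.7], 0.55)] [([358.2, 251.5], 0.42)]
pred post [150.82952528 297.80412278] die [230.72028444 279.4909134 ]
```

View pics/l.png

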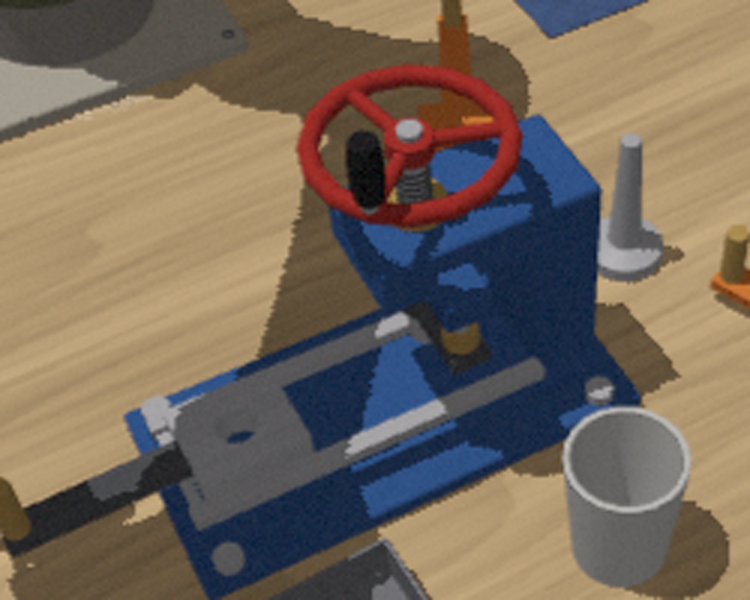

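The die lies at the end lip, the ram is up, the bystanders are untouched and the hand is clear.

```bash
python3 -c "
from bench import arm
print(arm.read_state()['joint_vel'].round(3)); print(arm.hand_in())"
```

```text
[ 0.002 -0.002  0.004 -0.005 -0.002 -0.     0.002]
the job is handed in; nothing more can be done
None
```

The ram is up against the stop nut and the die is at the end lip. I handed the job in at about 21 s of the 72 s allowed; no verdict was reported.

- **Handwheel:** I turned it about 300° counter-clockwise by its handle. The resistance rose from about 6 N to 12.3 N along the circle at the handle. I held it there for half a second and then let go.
- **Die:** I drew it about 130 mm by its post, at about 4–5 N. It then stopped moving and the force rose to 9 N, which I took as the lip, and I let go.
- **Last checks:** In the final picture the die block lies at the lip and the wheel and ram are up. The cup and mandrel look unmoved, and so does the part of the tray in view. The arm was free of contact and at rest.
- **Weak spots:** The networks' lug heights scattered by several millimetres between pictures. Contact with the nut therefore rests on the force climb, not on the picture. The fingers also read 1–1.5 mm under the handle's and post's nominal thickness. The wheel and the die both followed the hand, so I saw no sign of slipping.

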